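# Set the finished carvings on their plinths

### The arm

A 6-joint arm with a two-finger parallel gripper is mounted at the origin on the work surface. World frame = base frame: x ahead of the robot, y to its left, z up, the work surface at z = 0. Lengths are in m, angles in rad, forces in N, time in s.
With the tool pointing down it reaches from about 0.35 to 0.775 m from the base axis. Payload 7.3 kg.
Tool frame: the origin (TCP) lies midway between the tips of the shut fingers; the grasp point (between the pads) lies env.tcp_to_grasp behind it (env.tcp_to_grasp is the distance from the TCP to the grasp point, in m); z points along the fingers, y is the line along which they close (so a half turn about z gives the same grasp; the last joint's range is limited). The gripper opens to 92 mm and grips with 3 to 60 N. Pads are 19 mm wide; open, the fingers measure 130 mm over their backs; the gripper's body (75 mm by 190 mm) begins 47 mm behind the grasp point.
Start: joints at [-1.293, 0.342, 1.524, -0, 1.275, -0.146], TCP at [0.216, -0.479, 0.227] pointing down, gripper open.
Joint ranges: [-2.53, 2.53], [-0.77, 2.02], [0.04, 2.7], [-1, 4.14], [0.28, 2.66], [-3.11, 3.11]. Speed limits (rad/s): [2.57, 2.57, 3.14, 3.14, 3.14, 3.14].

### API

Orientations are given as a unit quaternion [w, x, y, z].
In Python, from cell import env, imaging, spotter gives the robot as it stands.
- The arm moves only by the tool carry_out, never from a script. Its argument "moves" is a list of rows, each a list of 7 numbers: the shift along the tool's x, y, z in mm, then the turn, a rotation vector about the tool's x, y, z in rad, then the opening, from 0 (shut) to 1 (fully open). In form: [[tx, ty, tz, ax, ay, az, fingers], ...]. A call has exactly 5 rows; each row is the pose to reach, as a shift and turn from the pose commanded when the call began, along the tool's axes at that moment; what a row does not reach only later rows make up. A row lasts 1/10 s, in which the tool goes at most 50 mm and 8.59 degrees, less where a joint would pass 70% of its speed; a pose out of reach is approached as far as the arm can. A call with a gripper value outside its range is refused whole. The fingers move at their own pace and stop on an object; "squeeze" is the grip in N (left out, the last holds). Time passes only in rows, so rows that repeat a pose let the fingers close, or fill a call up. It gives the time, the measured TCP pose, the force, the opening and the grip force at its end, in the units of the state.
- env.get_obs(): the state, without advancing time (a new reading comes with each control period).
- imaging.snapshot(name): name is "side" or "top" or "wrist"; returns a dict with "image" (420x560x3 uint8, blue, green, red), "fx", "fy", "cx", "cy" (pixels), "xyz" and "rotation" of the camera in the world. Camera axes: x right, y up, looking along -z (the intrinsics and any distortion apply to the point x, -y, -z); pixel columns grow to the right and rows downward; lengths in m; the calibration is good to about 2 mm. A picture is of the moment at which its call begins. There is no depth.
- env.finish_job(): hands the job in; it is judged then, once.
Trained networks look in a picture, given as the dict that the camera call returned (one of the last four; its "shot" number tells which), for a name from the list of things; names that differ only in an ending like _2 or _b are one class to them, and where a whole thing is asked for, a point or a joint stands for the part that bears it (a point fixed in the world has none). Each returns a list of dicts, best first, with "conf" (0 to 1); they miss things now and then, are a little off and sometimes report something else, mostly with a low value. They report only what shows in the picture. A call takes as long as a camera call.
- spotter.boxes_of(thing, picture): "rect" ([left, top, right, bottom] in pixels, round what is visible of it).
- spotter.silhouettes(thing, picture): "mask" (420x560 bool, what is visible of it) and "rect" ([left, top, right, bottom] in pixels, round what is visible of it).
- spotter.pinpoint(thing, picture): "location" ([column, row] in pixels: a listed point, or the origin of a listed thing).
The state is a dict: "t": time; "joint_pos": joint angles; "joint_vel": joint speeds; "tau": joint torques, N m; "tcp_pos": TCP position; "ee_rot": TCP orientation; "force": force on the tool from outside, world axes, zero at the start; "moment": the same for the moment, N m; "width": finger opening in m; "grasp_force": force on a finger pad.
Only numpy, scipy, OpenCV 4.12 (cv2) and the standard library are available. Lean on these libraries where they do the work, as an engineer would, in place of code of your own. Each camera call takes 0.05 s, during which the arm holds its last target. There are 200 camera calls.

### The job

Set the four finished carvings out for show, each standing upright in the middle of its own dark plinth: the elephant on the oblong one, the owl on the square one, the tall turned doll on the large round one and the short doll on the small round one. Line the elephant up lengthways on its plinth (it may face either end) and stand the owl's foot square with the sides of its plinth. Leave the plinths and the two rough wood blanks standing where they are.

Things in the scene. Friction and masses are not known exactly. Their poses are not given: they have to be found in the camera images.
- elephant: Carved wooden elephant on an oblong foot 84 x 44 x 8 mm; 74 mm high, 0.11 kg. Body 34 mm wide across y, x -33 to +25 mm, 28 to 64 mm above the underside, edges rounded: grip it across y over the origin, 48 mm up. Ears (27 mm either side, x +24 to +32 mm), head and trunk at the +x end. Origin: centre of the underside; x towards the head, z up. Loose, upright on the bench, any yaw.
- owl: Carved wooden owl on a square foot 46 x 46 x 8 mm; 86 mm high to the ear tips, 0.09 kg. Body a rounded square block 34 x 34 mm, parallel to the foot, 7 to 57 mm above the underside, head as wide above it: grip across x or y, 48 mm up. Round-eyed face on -x. Origin: centre of the underside; z up. Loose, upright on the bench, any yaw.
- doll_tall: The larger of two plain turned wooden dolls (round foot, straight belly, ball head): 86 mm high, foot 54 mm across and 8 mm thick, belly 34 mm across between 31 and 60 mm above the underside (grip there, at about 46 mm), ball head 26 mm across. About 0.10 kg. Origin: centre of its underside; z up. Loose, stands upright on the bench at the start, any yaw.
- doll_short: The smaller turned wooden doll: 64 mm high, foot 36 mm across and 8 mm thick, belly 24 mm across between 23 and 45 mm above the underside (fingers round it at about 42 mm keep clear of the foot), ball head 18 mm across. About 0.05 kg. Origin: centre of its underside; z up. Loose, stands upright on the bench at the start, any yaw.
- plinth_oblong: Dark wooden oblong plinth, 104 (x) x 64 (y) mm, 20 mm high, flat top, 0.35 kg, standing loose on the bench, any yaw. Origin: centre of its underside; z up.
- plinth_square: Dark wooden square plinth, 68 x 68 mm, 20 mm high, flat top, 0.3 kg, standing loose on the bench, any yaw. Origin: centre of its underside; z up.
- plinth_large: The larger round dark wooden plinth: 76 mm across, 20 mm high, flat top, 0.3 kg, standing loose on the bench. Origin: centre of its underside; z up.
- plinth_small: The smaller round dark wooden plinth: 52 mm across, 20 mm high, flat top, 0.2 kg, standing loose on the bench. Origin: centre of its underside; z up.
- blank_block: Rough blank: a plain sawn block of raw wood, 80 (x) x 44 (y) mm, 50 mm high, no foot, not carved. Stays where it is. Origin: centre of its underside; z up.
- blank_round: Rough blank: a plain piece of round log with bark, 40 mm across, 68 mm high, standing upright, no foot or head. Stays where it is. Origin: centre of its underside; z up.

How it is judged:
At the end, for the whole second after the job is handed in: Each carving stands upright (0.12 rad), at rest, on top of its own plinth (origin 16 to 24 mm above the plinth's), centred within 12 mm; the elephant lies within 0.22 rad of its plinth's length, either way round, and the owl's foot within 0.22 rad of square with its plinth (horizontal distance between elephant and plinth_oblong below 0.012 m and z of elephant in the frame of plinth_oblong between 0.016 and 0.024 m and angle between each of elephant, owl, doll_tall, doll_short's own z axis and vertical below 0.12 rad and linear speed of each of elephant, owl, doll_tall, doll_short below 0.02 m/s and horizontal distance between owl and plinth_square below 0.012 m and z of owl in the frame of plinth_square between 0.016 and 0.024 m and horizontal distance between doll_tall and plinth_large below 0.012 m and z of doll_tall in the frame of plinth_large between 0.016 and 0.024 m and horizontal distance between doll_short and plinth_small below 0.012 m and z of doll_short in the frame of plinth_small between 0.016 and 0.024 m and angle between the x axis of elephant and the x axis of plinth_oblong, either way round below 0.22 rad and (angle between the x axis of owl and the x axis of plinth_square, either way round below 0.22 rad or angle between the x axis of owl and the y axis of plinth_square, either way round below 0.22 rad)); the robot touches nothing.
It fails at once if a rough blank is moved from its place by more than 25 mm or knocked over (distance of any of blank_block, blank_round from where it was at the start of the episode above 0.025 m or angle between any of blank_block, blank_round's own z axis and vertical above 0.4 rad).
It fails at once if a plinth is moved from its place by more than 25 mm (distance of any of plinth_oblong, plinth_square, plinth_large, plinth_small from where it was at the start of the episode above 0.025 m).
It also fails if it takes over 109 s, if anything falls off the work surface, if the arm or the gripper's body presses on something with over 40 N, if the wrist force passes 120 N, or if a joint passes its speed limit or range.

## Working session

There is one attempt and no reset: what is moved stays moved. The work goes in short steps, Python scripts to look and compute and a tool call to move; the robot and the scene stay as the last step left them, time stands still between calls to the robot, and variables do not carry over. Pictures are saved under pics/ and viewed, at most 14 in all, crops included, and the job is handed in when it is done.

Besides the shell and the picture viewer there is one more tool, called after ">>>" in YAML: its name, and indented under it one key for each argument. carry_out: Moves the arm, as the interface text tells. Its arguments: {"type":"object","properties":{"moves":{"type":"array"},"squeeze":{"type":"number"}},"required":["moves"]}

```bash
ls; mkdir -p pics; cat > h.py <<'E'
import numpy as np, cv2
from cell import env, imaging, spotter
from scipy.spatial.transform import Rotation as R
def rot(p):
    r=np.array(p["rotation"],float)
    return r if r.shape==(3,3) else R.from_quat(r,scalar_first=True).as_matrix()
def ray(p,uv):
    d=np.array([(uv[0]-p["cx"])/p["fx"],-(uv[1]-p["cy"])/p["fy"],-1.])
    return np.array(p["xyz"]),rot(p)@d
def at_z(p,uv,z):
    o,d=ray(p,uv); return o+d*(z-o[2])/d[2]
NAMES="elephant owl doll_tall doll_short plinth_oblong plinth_square plinth_large plinth_small blank_block blank_round".split()
E
python3 - <<'E'
from h import *
p=imaging.snapshot("top"); q=imaging.snapshot("side")
cv2.imwrite("pics/top.png",p["image"]);cv2.imwrite("pics/side.png",q["image"])
print({k:v for k,v in p.items() if k!="image"}, {k:v for k,v in q.items() if k!="image"}, env.tcp_to_grasp, env.get_obs())
for n in NAMES:
    for im in (p,q):
        for d in spotter.pinpoint(n,im)[:2]:
            z=.02 if 0 else 0
            print(n,im is p,round(d["conf"],2),np.round(d["location"],1),at_z(im,d["location"],z).round(3))
E
```

```text
pics
{'fx': 471.880880338375, 'fy': 471.880880338375, 'cx': 279.94264693384787, 'cy': 209.7004420873949, 'xyz': array([3.27581789e-01, 3.00448350e-04, 1.09619271e+00]), 'rotation': array([ 0.70703271,  0.06326334, -0.05847449, -0.70191398]), 'shot': 1} {'fx': 530.0996797242965, 'fy': 530.0996797242965, 'cx': 287.06459389808737, 'cy': 206.77585510096873, 'xyz': array([ 0.21515758, -1.20481408,  0.84307574]), 'rotation': array([ 0.86835261,  0.47892148, -0.05988335, -0.11406993]), 'shot': 2} 0.0188 {'t': 0.1, 'joint_pos': array([-1.29299002e+00,  3.42643093e-01,  1.52491293e+00, -1.83495363e-05,
        1.27539983e+00, -1.46013515e-01]), 'joint_vel': array([-4.39028470e-05, -1.38815619e-03, -3.63805213e-03,  1.59611741e-03,
       -1.24299276e-03, -7.61061853e-04]), 'tau': array([ 1.64631252e-03, -4.32003415e+01, -2.44696105e+01,  7.19140680e-02,
        5.26721345e-02, -4.11234601e-05]), 'tcp_pos': array([ 0.21581261, -0.47819641,  0.22612261]), 'ee_rot': array([-6.79544543e-04,  9.77630201e-01,  2.10330038e-01, -5.36391094e-05]), 'force': array([-0.50535589,  0.2915141 , -0.09407903]
[... 777 characters left out ...]
6 0.   ]
plinth_large True 0.85 [149.2 255.9] [0.407 0.311 0.   ]
plinth_large True 0.52 [323.9 219.4] [ 0.496 -0.095  0.   ]
plinth_large False 0.76 [224.7 181.1] [0.397 0.29  0.   ]
plinth_small True 0.88 [252.8 159.6] [0.64  0.075 0.   ]
plinth_small False 0.53 [316.5 205.1] [0.639 0.072 0.   ]
blank_block True 0.7 [388.7 177.7] [ 0.598 -0.25   0.   ]
blank_block True 0.36 [152.  260.2] [0.398 0.304 0.   ]
blank_block False 0.72 [340.1 274.6] [ 0.598 -0.252  0.   ]
blank_block False 0.43 [253.2 207.1] [0.454 0.111 0.   ]
blank_round True 0.6 [411.9 262.9] [ 0.396 -0.297  0.   ]
blank_round True 0.42 [250.7 159.5] [0.64 0.08 0.  ]
blank_round False 0.62 [266.6 301.6] [ 0.401 -0.299  0.   ]
```

View pics/top.png

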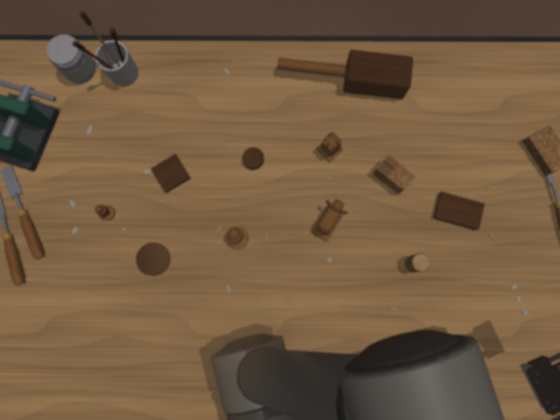

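View pics/side.png

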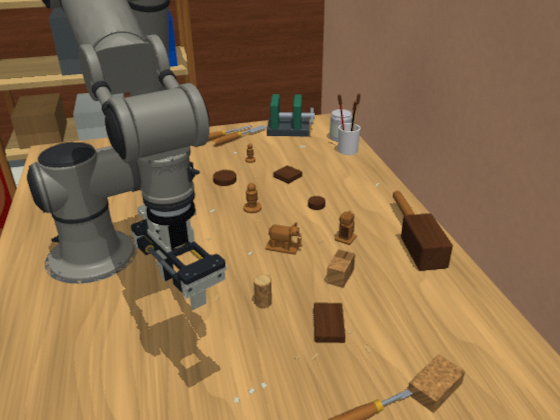

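```bash
cat >> h.py <<'E'
from scipy.optimize import minimize
def box(x0,x1,y0,y1,z0,z1): return np.array([[x,y,z] for x in(x0,x1) for y in(y0,y1) for z in(z0,z1)])/1000.
def cyl(r,z0,z1):
    a=np.linspace(0,2*np.pi,32,endpoint=False); return np.array([[r*np.cos(t),r*np.sin(t),z] for t in a for z in(z0,z1)])/1000.
def ball(r,zc): return np.vstack([cyl(r*np.cos(t),zc+r*np.sin(t),zc+r*np.sin(t)) for t in(-1.2,-.6,0,.6,1.2)])
SH={"plinth_oblong":[box(-52,52,-32,32,0,20)],"plinth_square":[box(-34,34,-34,34,0,20)],
"plinth_large":[cyl(38,0,20)],"plinth_small":[cyl(26,0,20)],
"elephant":[box(-42,42,-22,22,0,8),box(-31,24,-15,15,8,63),box(24,32,-27,27,38,66),box(25,42,-10,10,25,70)],
"owl":[box(-23,23,-23,23,0,8),box(-16,16,-16,16,7,80)],
"doll_tall":[cyl(27,0,8),cyl(17,8,60),ball(13,73)],"doll_short":[cyl(18,0,8),cyl(12,8,45),ball(9,55)],
"blank_block":[box(-40,40,-22,22,0,50)],"blank_round":[cyl(20,0,68)]}
K=4
def render(p,prims,x,y,yaw,z=0):
    m=np.zeros((420*K,560*K),np.uint8); c,s=np.cos(yaw),np.sin(yaw); Rw=rot(p)
    for P in prims:
        W=P@np.array([[c,s,0],[-s,c,0],[0,0,1]])+[x,y,z]
        C=(W-p["xyz"])@Rw
        uv=np.c_[p["cx"]-p["fx"]*C[:,0]/C[:,2],p["cy"]+p["fy"]*C[:,1]/C[:,2]]
        cv2.fillConvexPoly(m,cv2.convexHull(np.round((uv+.5)*K).astype(np.int32)),1)
    return m>0
def fit(n,pics,x0,y0,z=0,yaws=None):
    ms=[]
    for p in pics:
        d=spotter.silhouettes(n,p)
        d=[e for e in d if np.linalg.norm(at_z(p,[(e["rect"][0]+e["rect"][2])/2,(e["rect"][1]+e["rect"][3])/2],z+.02)[:2]-[x0,y0])<.06]
        if d: ms.append((p,cv2.resize(d[0]["mask"].astype(np.uint8),None,fx=K,fy=K,interpolation=cv2.INTER_NEAREST)>0,d[0]["conf"]))
    if not ms: return None
    def cost(v):
        t=0
        for p,m,_ in ms:
            r=render(p,SH[n],v[0]/1000,v[1]/1000,v[2]/100,z); t+=1-(r&m).sum()/max((r|m).sum(),1)
        return t/len(ms)
    rnd="round" in n or "doll" in n or n in("plinth_large","plinth_small")
    if yaws is None: yaws=[0] if rnd else np.arange(0,6.28,.52) if n=="elephant" else np.arange(0,3.1,.39)
    best=None
    cs=sorted(yaws,key=lambda a:cost([x0*1000,y0*1000,a*100]))[:3]
    for a in cs:
        v0=np.array([x0*1000,y0*1000,a*100]); S=np.vstack([v0,v0+[6,0,0],v0+[0,6,0],v0+[0,0,0 if rnd else 20]])
        r=minimize(cost,v0,method="Nelder-Mead",options=dict(initial_simplex=S,maxfev=120,xatol=.2,fatol=5e-4))
        if best is None or r.fun<best.fun: best=r
    return best.x.round(1),round(best.fun,3),[round(m[2],2) for m in ms]
E
python3 - <<'E'
from h import *
p=imaging.snapshot("top"); q=imaging.snapshot("side")
G=dict(elephant=(.49,-.103),owl=(.665,-.112),doll_tall=(.446,.104),doll_short=(.503,.40),plinth_oblong=(.517,-.411),plinth_square=(.598,.255),plinth_large=(.403,.3),plinth_small=(.638,.074),blank_block=(.598,-.25),blank_round=(.398,-.298))
for n,g in G.items(): print(n,"top",fit(n,[p],*g),"side",fit(n,[q],*g))
E
```

```text
elephant top (array([ 492. , -101.9,  576.8]), np.float64(0.095), [0.91]) side (array([ 490.2, -103. ,  573. ]), np.float64(0.142), [0.87])
owl top (array([ 668.2, -109.4,   69.1]), np.float64(0.18), [0.97]) side (array([ 665.2, -107.8,   82.3]), np.float64(0.09), [0.83])
doll_tall top (array([453.1, 109.7,   0. ]), np.float64(0.052), [0.67]) side (array([450. , 108.1,   0. ]), np.float64(0.188), [0.81])
doll_short top (array([508.9, 416.3,   0. ]), np.float64(0.082), [0.64]) side (array([507.7, 412.6,   0. ]), np.float64(0.094), [0.63])
plinth_oblong top (array([ 517.8, -405.3,  131.8]), np.float64(0.043), [0.63]) side (array([ 515.2, -409.4,  129.7]), np.float64(0.044), [0.83])
plinth_square top (array([604.5, 270. ,  58.6]), np.float64(0.101), [0.94]) side (array([601.8, 268.3,  55.6]), np.float64(0.074), [0.55])
plinth_large top (array([401.7, 301.4,   0. ]), np.float64(0.053), [0.83]) side (array([397.3, 301.4,   0. ]), np.float64(0.068), [0.83])
plinth_small top (array([640.8,  76.6,   0. ]), np.float64(0.138), [0.75]) side (array([638.8,  70.2,   0. ]), np.float64(0.065), [0.68])
blank_block top (array([ 600.2, -253.2,   89.2]), np.float64(0.036), [0.79]) side (array([ 598.5, -255. ,   87.8]), np.float64(0.048), [0.8])
blank_round top (array([ 394.4, -296. ,    0. ]), np.float64(0.087), [0.6]) side (array([ 392.3, -298.9,    0. ]), np.float64(0.067), [0.87])
```

```bash
cat >> h.py <<'E'
def Rd(th): c,s=np.cos(th),np.sin(th); return np.array([[c,s,0],[s,-c,0],[0,0,-1.]])
def plan(*wps):
    """wps: x,y,z (mm), theta of tool x. prints one row (used for all 5 rows of a call) per call"""
    o=env.get_obs(); p=np.array(o["tcp_pos"])*1000; M=R.from_quat(o["ee_rot"],scalar_first=True).as_matrix()
    for w in wps:
        T=np.array(w[:3],float); TM=Rd(w[3])
        rv=R.from_matrix(M.T@TM).as_rotvec()
        if abs(abs(rv[2])-np.pi)<.3: print("near half turn")
        n=int(max(np.ceil(np.linalg.norm(T-p)/230),np.ceil(np.linalg.norm(rv)/.7),1))
        p0,M0=p,M
        for i in range(1,n+1):
            a=i/n; P=p0+(T-p0)*a; MM=M0@R.from_rotvec(rv*a).as_matrix()
            print(i,n,w[:3],(M.T@(P-p)).round(0),R.from_matrix(M.T@MM).as_rotvec().round(3)); p,M=P,MM
    return
E
python3 - <<'E'
from h import *
plan((491,-102,200,-.535),)
E
```

```text
1 3 (491, -102, 200) [135. -77.   9.] [ 0.   -0.    0.32]
2 3 (491, -102, 200) [ 104. -115.    9.] [ 0.   -0.    0.32]
3 3 (491, -102, 200) [  63. -142.    9.] [ 0.   -0.    0.32]
```

>>> carry_out:
  moves:
    - [135,-77,9,0,0,0.32,1]
    - [135,-77,9,0,0,0.32,1]
    - [135,-77,9,0,0,0.32,1]
    - [135,-77,9,0,0,0.32,1]
    - [135,-77,9,0,0,0.32,1]

```text
t: 2.7
tcp_pos: [0.3082, -0.3517, 0.218]
ee_rot: [0.0, 0.999, 0.054, 0.0]
force: [-0.2, -0.8, 0.4]
width: 0.0918
grasp_force: 0.0
```

>>> carry_out:
  moves:
    - [104,-115,9,0,0,0.32,1]
    - [104,-115,9,0,0,0.32,1]
    - [104,-115,9,0,0,0.32,1]
    - [104,-115,9,0,0,0.32,1]
    - [104,-115,9,0,0,0.32,1]

```text
t: 3.2
tcp_pos: [0.3997, -0.2275, 0.2087]
ee_rot: [0.0, 0.994, -0.106, 0.0]
force: [0.5, -0.8, -0.2]
width: 0.0918
grasp_force: 0.0
```

>>> carry_out:
  moves:
    - [63,-142,9,0,0,0.32,1]
    - [63,-142,9,0,0,0.32,1]
    - [63,-142,9,0,0,0.32,1]
    - [63,-142,9,0,0,0.32,1]
    - [63,-142,9,0,0,0.32,1]

```text
t: 3.7
tcp_pos: [0.4919, -0.1028, 0.1994]
ee_rot: [0.0, 0.965, -0.264, 0.0]
force: [0.6, -0.7, -0.6]
width: 0.0922
grasp_force: 0.0
```

```bash
python3 - <<'E'
from h import *
p=imaging.snapshot("wrist"); cv2.imwrite("pics/w1.png",p["image"])
o=env.get_obs(); print(o["t"],o["tcp_pos"],o["ee_rot"],p["xyz"])
M=R.from_quat(o["ee_rot"],scalar_first=True).as_matrix()
print("cam in tool",M.T@(p["xyz"]-o["tcp_pos"]))
print(fit("elephant",[p],.491,-.102,yaws=[5.5,5.75,6]))
for n,g in (("owl",(.667,-.108)),("blank_block",(.6,-.254))): print(n,fit(n,[p],*g))
plan((491,-102,29.5,-.535))
E
```

```text
3.75 [ 0.49112906 -0.10384132  0.19948381] [ 4.46851541e-04  9.64432922e-01 -2.64327329e-01 -5.41187045e-05] [ 0.56463717 -0.14459002  0.35617434]
cam in tool [ 0.08403271 -0.00228416 -0.15668155]
(array([ 493. , -103.4,  574. ]), np.float64(0.09), [0.66])
owl None
blank_block (array([ 600.6, -253.4,   88.6]), np.float64(0.017), [0.92])
1 1 (491, -102, 29.5) [ -1.  -3. 170.] [ 0.001 -0.    -0.003]
```

View pics/w1.png

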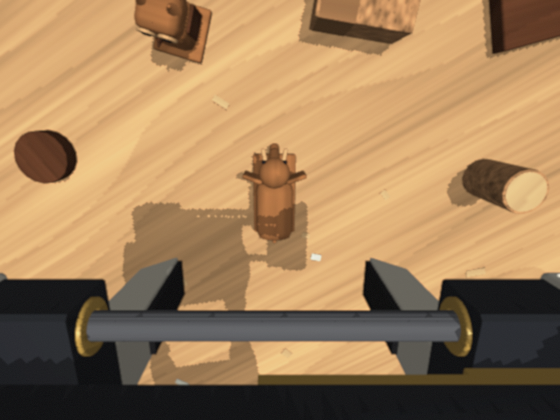

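The wrist view shows the elephant centred between the fingers at (275,195), with the ears clear of the closing line, so I'll grasp it.

>>> carry_out:
  moves:
    - [1,-2,50,0,0,0,1]
    - [1,-2,100,0,0,0,1]
    - [1,-2,140,0,0,0,1]
    - [1,-2,160,0,0,0,1]
    - [1,-2,170,0,0,0,1]

```text
t: 4.4
tcp_pos: [0.4912, -0.1025, 0.0279]
ee_rot: [0.0, 0.964, -0.266, -0.002]
force: [1.0, -0.5, 0.6]
width: 0.0918
grasp_force: 0.0
```

>>> carry_out:
  moves:
    - [0,0,0,0,0,0,1]
    - [0,0,0,0,0,0,0]
    - [0,0,0,0,0,0,0]
    - [0,0,0,0,0,0,0]
    - [0,0,0,0,0,0,0]
  squeeze: 15

```text
t: 4.9
tcp_pos: [0.4932, -0.1015, 0.0305]
ee_rot: [0.0, 0.964, -0.265, 0.001]
force: [0.3, -0.2, 0.0]
width: 0.0646
grasp_force: 0.0
```

>>> carry_out:
  moves:
    - [0,0,0,0,0,0,0]
    - [0,0,0,0,0,0,0]
    - [0,0,0,0,0,0,0]
    - [0,0,0,0,0,0,0]
    - [0,0,0,0,0,0,0]

```text
t: 5.4
tcp_pos: [0.4927, -0.1014, 0.0297]
ee_rot: [0.0, 0.964, -0.265, -0.0]
force: [-0.7, -0.5, 0.3]
width: 0.0342
grasp_force: 15.0
```

```bash
python3 - <<'E'
from h import *
plan((491,-102,160,-.54),(516,-407,160,1.31))
E
```

```text
1 1 (491, -102, 160) [  -1.    1. -130.] [0.    0.    0.004]
1 3 (516, -407, 160) [59. 83. -0.] [-0.    -0.    -0.617]
2 3 (516, -407, 160) [  1. 102.  -0.] [-0.    -0.    -0.617]
3 3 (516, -407, 160) [-59.  84.  -0.] [-0.    -0.    -0.617]
```

>>> carry_out:
  moves:
    - [0,0,-30,0,0,0,0]
    - [0,0,-70,0,0,0,0]
    - [0,0,-110,0,0,0,0]
    - [0,0,-130,0,0,0,0]
    - [0,0,-130,0,0,0,0]

```text
t: 5.9
tcp_pos: [0.4943, -0.1018, 0.1625]
ee_rot: [0.0, 0.964, -0.265, 0.003]
force: [-1.0, -0.3, -0.8]
width: 0.0344
grasp_force: 15.0
```

>>> carry_out:
  moves:
    - [59,83,0,0,0,-0.617,0]
    - [59,83,0,0,0,-0.617,0]
    - [59,83,0,0,0,-0.617,0]
    - [59,83,0,0,0,-0.617,0]
    - [59,83,0,0,0,-0.617,0]

```text
t: 6.4
tcp_pos: [0.5, -0.203, 0.1574]
ee_rot: [-0.001, 0.999, 0.042, -0.002]
force: [-0.0, 0.0, -1.3]
width: 0.0338
grasp_force: 15.0
```

>>> carry_out:
  moves:
    - [1,102,0,0,0,-0.617,0]
    - [1,102,0,0,0,-0.617,0]
    - [1,102,0,0,0,-0.617,0]
    - [1,102,0,0,0,-0.617,0]
    - [1,102,0,0,0,-0.617,0]

```text
t: 6.9
tcp_pos: [0.5093, -0.3043, 0.1573]
ee_rot: [-0.002, 0.94, 0.342, -0.001]
force: [0.4, -0.5, -1.2]
width: 0.0342
grasp_force: 15.0
```

>>> carry_out:
  moves:
    - [-59,84,0,0,0,-0.617,0]
    - [-59,84,0,0,0,-0.617,0]
    - [-59,84,0,0,0,-0.617,0]
    - [-59,84,0,0,0,-0.617,0]
    - [-59,84,0,0,0,-0.617,0]

```text
t: 7.4
tcp_pos: [0.5186, -0.4063, 0.158]
ee_rot: [-0.001, 0.792, 0.611, -0.0]
force: [-0.5, -0.3, -0.5]
width: 0.0336
grasp_force: 15.0
```

```bash
python3 - <<'E'
from h import *
p=imaging.snapshot("wrist"); cv2.imwrite("pics/w2.png",p["image"])
o=env.get_obs(); print(o["t"],o["tcp_pos"],o["ee_rot"],o["width"])
# in-hand pose of the elephant: foot height = tcp z - .0297
print(fit("elephant",[p],*o["tcp_pos"][:2],z=o["tcp_pos"][2]-.0295,yaws=[1.1,1.31,1.5]))
t,s=imaging.snapshot("top"),imaging.snapshot("side")
for q in(p,t,s): print(fit("plinth_oblong",[q],.5165,-.4075,yaws=[1.3]))
plan((516.5,-407.5,50,1.31))
E
```

```text
7.45 [ 0.51875668 -0.40605013  0.15839018] [-1.02106263e-03  7.92554968e-01  6.09799612e-01 -1.15426387e-04] 0.03378367927986318
(array([ 520.5, -408.5,  132.9]), np.float64(0.24), [0.57])
(array([ 518.6, -405.3,  127.4]), np.float64(0.642), [0.77])
(array([ 518. , -401. ,  123.1]), np.float64(0.255), [0.95])
(array([ 516.7, -407. ,  129.4]), np.float64(0.092), [0.83])
1 1 (516.5, -407.5, 50) [ -2.  -2. 110.] [0.    0.    0.003]
```

View pics/w2.png

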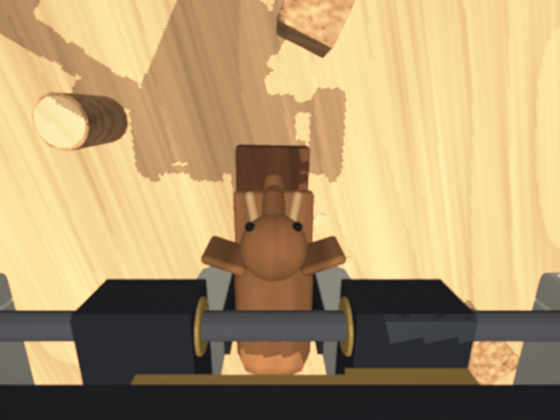

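>>> carry_out:
  moves:
    - [-2,-2,40,0,0,0,0]
    - [-2,-2,70,0,0,0,0]
    - [-2,-2,95,0,0,0,0]
    - [-2,-2,103,0,0,0,0]
    - [-2,-2,106,0,0,0,0]

```text
t: 8.25
tcp_pos: [0.5165, -0.4078, 0.0532]
ee_rot: [-0.001, 0.792, 0.611, -0.0]
force: [0.3, -0.2, -0.2]
width: 0.034
grasp_force: 15.0
```

>>> carry_out:
  moves:
    - [0,0,0.5,0,0,0,0]
    - [0,0,1,0,0,0,0]
    - [0,0,1,0,0,0,0]
    - [0,0,1,0,0,0,0]
    - [0,0,1,0,0,0,0]

```text
t: 8.75
tcp_pos: [0.5168, -0.4083, 0.0533]
ee_rot: [0.0, 0.792, 0.611, 0.0]
force: [0.7, 1.0, -1.9]
width: 0.034
grasp_force: 15.0
```

```bash
python3 - <<'E'
from h import *
o=env.get_obs(); print(o["tcp_pos"],o["force"])
p=imaging.snapshot("side"); cv2.imwrite("pics/s2.png",cv2.resize(p["image"][260:390,220:400],None,fx=4,fy=4))
E
```

```text
[ 0.51676478 -0.40826693  0.05328286] [ 0.65782929  1.00613599 -1.92213985]
```

View pics/s2.png

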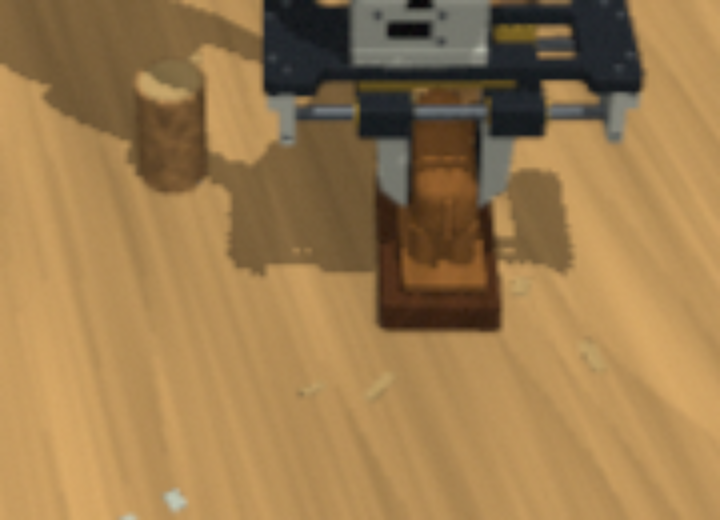

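The foot sits centred and parallel over the plinth (crop 440,260). I'll lower it the last few mm and release.

>>> carry_out:
  moves:
    - [0,0,1,0,0,0,0]
    - [0,0,2,0,0,0,0]
    - [0,0,3,0,0,0,0]
    - [0,0,3,0,0,0,0]
    - [0,0,3,0,0,0,0]

```text
t: 9.3
tcp_pos: [0.5166, -0.4081, 0.0498]
ee_rot: [0.0, 0.792, 0.611, -0.0]
force: [-0.2, -0.8, 0.2]
width: 0.0342
grasp_force: 15.0
```

>>> carry_out:
  moves:
    - [0,0,0,0,0,0,0]
    - [0,0,0,0,0,0,0]
    - [0,0,0,0,0,0,0]
    - [0,0,0,0,0,0,0.3]
    - [0,0,0,0,0,0,0.5]

```text
t: 9.8
tcp_pos: [0.5166, -0.4082, 0.0498]
ee_rot: [0.0, 0.792, 0.611, 0.0]
force: [0.2, -0.3, 0.1]
width: 0.0379
grasp_force: 0.0
```

>>> carry_out:
  moves:
    - [0,0,0,0,0,0,1]
    - [0,0,0,0,0,0,1]
    - [0,0,0,0,0,0,1]
    - [0,0,0,0,0,0,1]
    - [0,0,0,0,0,0,1]

```text
t: 10.3
tcp_pos: [0.5166, -0.4081, 0.0497]
ee_rot: [0.0, 0.792, 0.611, -0.0]
force: [0.2, -0.3, -0.2]
width: 0.0773
grasp_force: 0.0
```

```bash
python3 - <<'E'
from h import *
print("owl close dirs: theta = .76 or .76-pi/2=-.81")
plan((517,-408,200,1.31),(667,-108,200,.76))
E
```

```text
owl close dirs: theta = .76 or .76-pi/2=-.81
1 1 (517, -408, 200) [   0.    0. -150.] [0.    0.    0.005]
1 2 (667, -108, 200) [164.  34.   0.] [0.    0.    0.275]
2 2 (667, -108, 200) [167. -12.   0.] [0.    0.    0.275]
```

>>> carry_out:
  moves:
    - [0,0,-30,0,0,0,1]
    - [0,0,-70,0,0,0,1]
    - [0,0,-110,0,0,0,1]
    - [0,0,-150,0,0,0,1]
    - [0,0,-150,0,0,0,1]

```text
t: 10.8
tcp_pos: [0.5187, -0.4101, 0.2069]
ee_rot: [0.006, 0.792, 0.611, 0.001]
force: [0.7, 0.1, 1.5]
width: 0.092
grasp_force: 0.0
```

>>> carry_out:
  moves:
    - [164,34,0,0,0,0.275,1]
    - [164,34,0,0,0,0.275,1]
    - [164,34,0,0,0,0.275,1]
    - [164,34,0,0,0,0.275,1]
    - [164,34,0,0,0,0.275,1]

```text
t: 11.3
tcp_pos: [0.592, -0.2552, 0.1993]
ee_rot: [-0.0, 0.867, 0.499, -0.0]
force: [-0.1, -0.1, 0.4]
width: 0.0916
grasp_force: 0.0
```

>>> carry_out:
  moves:
    - [167,-12,0,0,0,0.275,1]
    - [167,-12,0,0,0,0.275,1]
    - [167,-12,0,0,0,0.275,1]
    - [167,-12,0,0,0,0.275,1]
    - [167,-12,0,0,0,0.275,1]

```text
t: 11.8
tcp_pos: [0.6658, -0.1066, 0.199]
ee_rot: [-0.0, 0.927, 0.375, -0.0]
force: [1.0, -0.5, -0.9]
width: 0.0919
grasp_force: 0.0
```

```bash
python3 - <<'E'
from h import *
p=imaging.snapshot("wrist"); cv2.imwrite("pics/w3.png",p["image"])
t,s=imaging.snapshot("top"),imaging.snapshot("side")
o=env.get_obs(); print(o["t"],o["tcp_pos"])
print(fit("owl",[p],.667,-.108,yaws=[.6,.76,.9]), fit("plinth_small",[p],.64,.073))
for q in(t,s): print(fit("elephant",[q],.517,-.408,z=.02,yaws=[1.31]),fit("plinth_oblong",[q],.517,-.408,yaws=[1.31]))
plan((667,-108,29.5,.76))
E
```

```text
11.95 [ 0.66460145 -0.11016249  0.19938886]
(array([ 667.3, -107.8,   75.5]), np.float64(0.082), [0.68]) (array([642.8,  73.4,   0. ]), np.float64(0.065), [0.75])
(array([ 517.7, -409.6,  130.9]), np.float64(0.081), [0.87]) (array([ 517.5, -405. ,  128.3]), np.float64(0.614), [0.62])
(array([ 516.8, -411. ,  130.7]), np.float64(0.11), [0.77]) (array([ 515.9, -407.5,  129.6]), np.float64(0.562), [0.82])
1 1 (667, -108, 29.5) [  2.   1. 170.] [0.    0.    0.003]
```

View pics/w3.png

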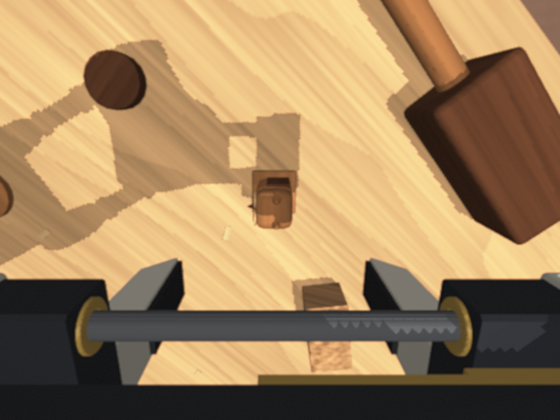

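>>> carry_out:
  moves:
    - [1,0,50,0,0,0,1]
    - [1,0,100,0,0,0,1]
    - [1,0,140,0,0,0,1]
    - [1,0,160,0,0,0,1]
    - [1,0,170,0,0,0,1]

```text
t: 12.75
tcp_pos: [0.6645, -0.1073, 0.027]
ee_rot: [-0.001, 0.928, 0.373, -0.002]
force: [0.5, 0.4, -0.8]
width: 0.0918
grasp_force: 0.0
```

>>> carry_out:
  moves:
    - [0,0,0,0,0,0,1]
    - [0,0,0,0,0,0,0]
    - [0,0,0,0,0,0,0]
    - [0,0,0,0,0,0,0]
    - [0,0,0,0,0,0,0]

```text
t: 13.25
tcp_pos: [0.6664, -0.1074, 0.0308]
ee_rot: [0.001, 0.928, 0.373, 0.001]
force: [0.7, -0.5, -0.8]
width: 0.0644
grasp_force: 0.0
```

>>> carry_out:
  moves:
    - [0,0,0,0,0,0,0]
    - [0,0,0,0,0,0,0]
    - [0,0,0,0,0,0,0]
    - [0,0,0,0,0,0,0]
    - [0,0,0,0,0,0,0]

```text
t: 13.75
tcp_pos: [0.6659, -0.1073, 0.0297]
ee_rot: [0.0, 0.928, 0.373, -0.0]
force: [-1.1, -0.7, 0.7]
width: 0.0335
grasp_force: 15.0
```

```bash
python3 - <<'E'
from h import *
o=env.get_obs()
p=o["tcp_pos"]*1000
plan((p[0],p[1],180,.76),(603,269,180,.57))
E
```

```text
1 1 (np.float64(665.9237032523048), np.float64(-107.29769821602765), 180) [  -0.    0. -150.] [0.    0.    0.005]
1 2 (603, 269, 180) [ 107. -158.   -0.] [0.    0.    0.095]
2 2 (603, 269, 180) [  91. -167.   -0.] [0.    0.    0.095]
```

>>> carry_out:
  moves:
    - [0,0,-30,0,0,0,0]
    - [0,0,-70,0,0,0,0]
    - [0,0,-110,0,0,0,0]
    - [0,0,-150,0,0,0,0]
    - [0,0,-150,0,0,0,0]

```text
t: 14.25
tcp_pos: [0.6688, -0.108, 0.1869]
ee_rot: [0.004, 0.928, 0.373, 0.005]
force: [0.4, 0.5, 0.0]
width: 0.034
grasp_force: 15.0
```

>>> carry_out:
  moves:
    - [107,-158,0,0,0,0.095,0]
    - [107,-158,0,0,0,0.095,0]
    - [107,-158,0,0,0,0.095,0]
    - [107,-158,0,0,0,0.095,0]
    - [107,-158,0,0,0,0.095,0]

```text
t: 14.75
tcp_pos: [0.6321, 0.0863, 0.1791]
ee_rot: [-0.001, 0.943, 0.331, -0.001]
force: [0.4, -0.5, -1.2]
width: 0.0338
grasp_force: 15.0
```

```bash
python3 - <<'E'
from h import *
p=imaging.snapshot("wrist"); cv2.imwrite("pics/w4.png",p["image"])
o=env.get_obs(); print(o["t"],o["tcp_pos"])
print(fit("plinth_square",[p],.603,.269,yaws=[.57]))
print(fit("owl",[p],*o["tcp_pos"][:2],z=o["tcp_pos"][2]-.0297,yaws=[.66]))
plan((603,269,180,.57))
E
```

```text
14.8 [0.632856   0.08352419 0.17906524]
(array([605.1, 267.9,  56.5]), np.float64(0.041), [0.94])
(array([635.6,  87.7,  65.6]), np.float64(0.322), [0.91])
1 1 (603, 269, 180) [  93. -167.   -1.] [0.    0.001 0.1  ]
```

View pics/w4.png

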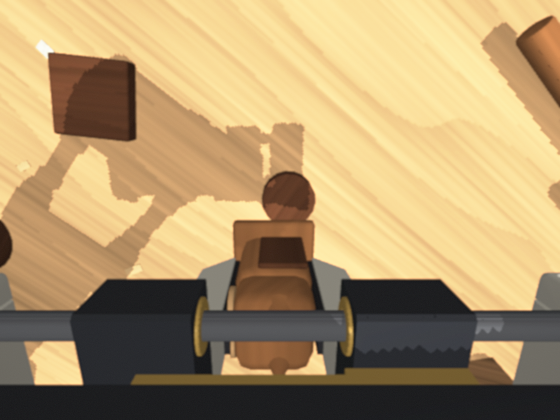

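>>> carry_out:
  moves:
    - [93,-167,0,0,0,0.098,0]
    - [93,-167,0,0,0,0.098,0]
    - [93,-167,0,0,0,0.098,0]
    - [93,-167,0,0,0,0.098,0]
    - [93,-167,0,0,0,0.098,0]

```text
t: 15.4
tcp_pos: [0.6022, 0.273, 0.1791]
ee_rot: [-0.001, 0.959, 0.284, -0.0]
force: [-0.0, -0.6, -1.0]
width: 0.0338
grasp_force: 15.0
```

>>> carry_out:
  moves:
    - [0,0,20,0,0,0,0]
    - [0,0,60,0,0,0,0]
    - [0,0,100,0,0,0,0]
    - [0,0,115,0,0,0,0]
    - [0,0,120,0,0,0,0]

```text
t: 15.9
tcp_pos: [0.6027, 0.2674, 0.0576]
ee_rot: [0.0, 0.96, 0.281, -0.002]
force: [-0.2, 0.4, -1.3]
width: 0.0342
grasp_force: 15.0
```

>>> carry_out:
  moves:
    - [0,0,0,0,0,0,0]
    - [0,0,0,0,0,0,0]
    - [0,0,0,0,0,0,0]
    - [0,0,0,0,0,0,0]
    - [0,0,0,0,0,0,0]

```text
t: 16.4
tcp_pos: [0.6033, 0.2696, 0.0606]
ee_rot: [0.0, 0.959, 0.282, 0.001]
force: [-0.1, 0.2, -0.9]
width: 0.0339
grasp_force: 15.0
```

```bash
python3 - <<'E'
from h import *
t,s,w=[imaging.snapshot(n) for n in("top","side","wrist")]
o=env.get_obs(); print(o["t"],o["tcp_pos"])
z=o["tcp_pos"][2]-.0297
for q in(s,w): print(fit("owl",[q],*o["tcp_pos"][:2],z=z,yaws=[.57]),fit("plinth_square",[q],.604,.268,yaws=[.57]))
plan((603.7,268.5,50,.57))
E
```

```text
16.55 [0.60299331 0.26956449 0.0599403 ]
(array([598.9, 266.9, 130.8]), np.float64(0.282), [0.54]) (array([600.9, 270.1,  62.4]), np.float64(0.355), [0.81])
(array([606.5, 270.8,  56. ]), np.float64(0.313), [0.82]) (array([605.6, 269.8,  58.1]), np.float64(0.624), [0.58])
1 1 (603.7, 268.5, 50) [ 0.  1. 10.] [0.    0.    0.002]
```

>>> carry_out:
  moves:
    - [0,0,4,0,0,0,0]
    - [0,0,7,0,0,0,0]
    - [0,0,9,0,0,0,0]
    - [0,0,10,0,0,0,0]
    - [0,0,10,0,0,0,0]

```text
t: 17.25
tcp_pos: [0.603, 0.2694, 0.0496]
ee_rot: [0.0, 0.959, 0.282, -0.0]
force: [-0.5, 0.4, 0.5]
width: 0.0337
grasp_force: 15.0
```

>>> carry_out:
  moves:
    - [0,0,0,0,0,0,0]
    - [0,0,0,0,0,0,0]
    - [0,0,0,0,0,0,0]
    - [0,0,0,0,0,0,0.3]
    - [0,0,0,0,0,0,0.5]

```text
t: 17.75
tcp_pos: [0.6031, 0.2695, 0.0498]
ee_rot: [0.0, 0.959, 0.282, 0.0]
force: [0.4, 0.6, 0.4]
width: 0.0386
grasp_force: 0.0
```

>>> carry_out:
  moves:
    - [0,0,0,0,0,0,1]
    - [0,0,0,0,0,0,1]
    - [0,0,0,0,0,0,1]
    - [0,0,0,0,0,0,1]
    - [0,0,0,0,0,0,1]

```text
t: 18.25
tcp_pos: [0.603, 0.2694, 0.0497]
ee_rot: [0.0, 0.959, 0.282, -0.0]
force: [-0.1, -0.9, 0.3]
width: 0.0773
grasp_force: 0.0
```

```bash
python3 - <<'E'
from h import *
o=env.get_obs(); print(o["tcp_pos"])
plan((603,269.5,200,.57),(508,414,190,.57))
E
```

```text
[0.60297694 0.26944627 0.04967063]
1 1 (603, 269.5, 200) [   0.   -0. -150.] [0.    0.    0.002]
1 1 (508, 414, 190) [  -2. -173.   10.] [-0. -0.  0.]
```

>>> carry_out:
  moves:
    - [0,0,-30,0,0,0,1]
    - [0,0,-70,0,0,0,1]
    - [0,0,-110,0,0,0,1]
    - [0,0,-150,0,0,0,1]
    - [0,0,-150,0,0,0,1]

```text
t: 18.75
tcp_pos: [0.6057, 0.2704, 0.2069]
ee_rot: [-0.0, 0.959, 0.282, 0.006]
force: [0.1, -0.0, 0.3]
width: 0.0918
grasp_force: 0.0
```

>>> carry_out:
  moves:
    - [-2,-173,10,0,0,0,1]
    - [-2,-173,10,0,0,0,1]
    - [-2,-173,10,0,0,0,1]
    - [-2,-173,10,0,0,0,1]
    - [-2,-173,10,0,0,0,1]

```text
t: 19.25
tcp_pos: [0.5049, 0.4168, 0.1888]
ee_rot: [-0.0, 0.959, 0.284, -0.001]
force: [0.4, -0.3, 0.1]
width: 0.0918
grasp_force: 0.0
```

```bash
python3 - <<'E'
from h import *
p=imaging.snapshot("wrist"); cv2.imwrite("pics/w5.png",p["image"])
t,s=imaging.snapshot("top"),imaging.snapshot("side")
o=env.get_obs(); print(o["t"],o["tcp_pos"])
print(fit("doll_short",[p],.508,.414), fit("plinth_large",[p],.4,.3))
for q in(p,t,s): print(fit("owl",[q],.603,.269,z=.02,yaws=[.57]),fit("plinth_square",[q],.603,.269,yaws=[.57]))
plan((508,414,24,.57))
E
```

```text
19.4 [0.50804279 0.41318475 0.1892896 ]
(array([509.5, 416.3,   0. ]), np.float64(0.033), [0.85]) (array([402. , 300.7,   0. ]), np.float64(0.586), [0.9])
None (array([604.2, 270.9,  56.5]), np.float64(0.531), [0.89])
(array([604.1, 270.4,  54.7]), np.float64(0.084), [0.95]) (array([603.1, 269. ,  57.9]), np.float64(0.577), [0.69])
(array([602. , 269.9,  80.5]), np.float64(0.116), [0.76]) (array([601.3, 266.8,  55.7]), np.float64(0.436), [0.72])
1 1 (508, 414, 24) [  0.  -1. 166.] [ 0.    -0.     0.001]
```

View pics/w5.png

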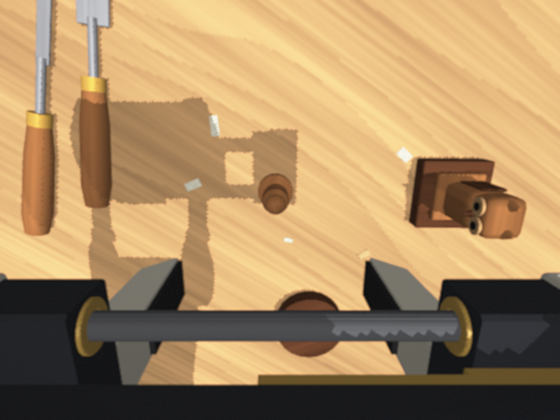

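>>> carry_out:
  moves:
    - [1.5,-1.5,50,0,0,0,1]
    - [1.5,-1.5,100,0,0,0,1]
    - [1.5,-1.5,140,0,0,0,1]
    - [1.5,-1.5,160,0,0,0,1]
    - [1.5,-1.5,166,0,0,0,1]

```text
t: 20.3
tcp_pos: [0.5067, 0.4147, 0.0205]
ee_rot: [0.001, 0.959, 0.282, -0.003]
force: [-0.3, -0.3, 0.4]
width: 0.0917
grasp_force: 0.0
```

>>> carry_out:
  moves:
    - [0,0,0,0,0,0,1]
    - [0,0,0,0,0,0,0]
    - [0,0,0,0,0,0,0]
    - [0,0,0,0,0,0,0]
    - [0,0,0,0,0,0,0]

```text
t: 20.8
tcp_pos: [0.5085, 0.4162, 0.0247]
ee_rot: [-0.0, 0.959, 0.282, 0.001]
force: [0.9, -0.6, 0.1]
width: 0.0646
grasp_force: 0.0
```

>>> carry_out:
  moves:
    - [0,0,0,0,0,0,0]
    - [0,0,0,0,0,0,0]
    - [0,0,0,0,0,0,0]
    - [0,0,0,0,0,0,0]
    - [0,0,0,0,0,0,0]

```text
t: 21.3
tcp_pos: [0.5081, 0.4159, 0.0236]
ee_rot: [0.0, 0.959, 0.282, -0.0]
force: [0.9, -0.4, -0.1]
width: 0.0247
grasp_force: 0.2
```

```bash
python3 - <<'E'
from h import *
o=env.get_obs(); print(o["tcp_pos"],o["width"])
plan((508.5,415,180,.57),(510,150,180,.3),(641,73.5,180,.0))
E
```

```text
[0.50811159 0.41594102 0.02362432] 0.024737408645563664
1 1 (508.5, 415, 180) [  -0.    1. -156.] [0.    0.    0.002]
1 2 (510, 150, 180) [-71. 112.  -0.] [-0.    -0.     0.135]
2 2 (510, 150, 180) [-55. 120.   0.] [-0.    -0.     0.135]
1 1 (641, 73.5, 180) [103. 112.   0.] [ 0.  -0.   0.3]
```

>>> carry_out:
  moves:
    - [0,0,0,0,0,0,0]
    - [0,0,0,0,0,0,0]
    - [0,0,-15,0,0,0,0]
    - [0,0,-50,0,0,0,0]
    - [0,0,-86,0,0,0,0]

```text
t: 21.8
tcp_pos: [0.5078, 0.4156, 0.1109]
ee_rot: [0.0, 0.959, 0.282, -0.001]
force: [0.1, 0.4, -0.0]
width: 0.0234
grasp_force: 15.0
```

>>> carry_out:
  moves:
    - [0,0,-40,0,0,0,0]
    - [0,0,-70,0,0,0,0]
    - [0,0,-70,0,0,0,0]
    - [0,0,-70,0,0,0,0]
    - [0,0,-70,0,0,0,0]

```text
t: 22.3
tcp_pos: [0.5075, 0.4155, 0.1786]
ee_rot: [0.0, 0.959, 0.282, -0.001]
force: [0.0, 0.4, -0.8]
width: 0.0234
grasp_force: 15.0
```

>>> carry_out:
  moves:
    - [-71,112,0,0,0,0.135,0]
    - [-71,112,0,0,0,0.135,0]
    - [-71,112,0,0,0,0.135,0]
    - [-71,112,0,0,0,0.135,0]
    - [-71,112,0,0,0,0.135,0]

```text
t: 22.8
tcp_pos: [0.5088, 0.2827, 0.1788]
ee_rot: [0.0, 0.976, 0.216, -0.001]
force: [-0.2, 0.8, 0.1]
width: 0.0233
grasp_force: 15.0
```

>>> carry_out:
  moves:
    - [-55,120,0,0,0,0.135,0]
    - [-55,120,0,0,0,0.135,0]
    - [-55,120,0,0,0,0.135,0]
    - [-55,120,0,0,0,0.135,0]
    - [-55,120,0,0,0,0.135,0]

```text
t: 23.3
tcp_pos: [0.5101, 0.152, 0.1793]
ee_rot: [-0.0, 0.989, 0.15, -0.0]
force: [0.9, 0.3, 0.2]
width: 0.0232
grasp_force: 15.0
```

```bash
python3 - <<'E'
from h import *
p=imaging.snapshot("wrist"); cv2.imwrite("pics/w6.png",p["image"])
o=env.get_obs(); print(o["t"],o["tcp_pos"],o["width"],o["grasp_force"])
print(fit("plinth_small",[p],.64,.073),fit("doll_short",[p],*o["tcp_pos"][:2],z=o["tcp_pos"][2]-.0236))
plan((641,73.5,180,.0))
E
```

```text
23.35 [0.51002974 0.15259609 0.17931638] 0.023371541921997217 15.000040837077506
(array([641.6,  74.8,   0. ]), np.float64(0.049), [0.96]) (array([513.8, 152.1,   0. ]), np.float64(0.262), [0.93])
1 1 (641, 73.5, 180) [101. 115.  -1.] [-0.     0.     0.304]
```

View pics/w6.png

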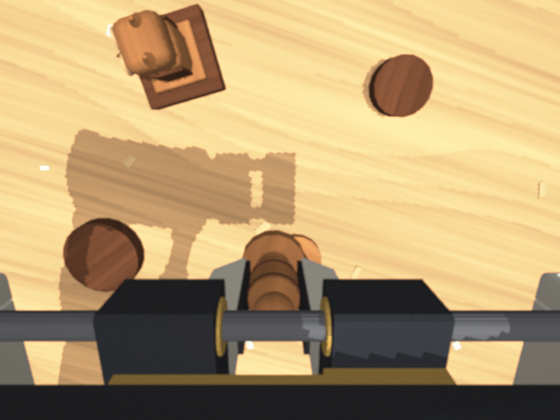

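>>> carry_out:
  moves:
    - [101,114,0,0,0,0.302,0]
    - [101,114,0,0,0,0.302,0]
    - [101,114,0,0,0,0.302,0]
    - [101,114,0,0,0,0.302,0]
    - [101,114,0,0,0,0.302,0]

```text
t: 23.95
tcp_pos: [0.6406, 0.0731, 0.1783]
ee_rot: [-0.0, 1.0, 0.0, -0.001]
force: [-0.2, 0.8, -0.8]
width: 0.0235
grasp_force: 15.0
```

>>> carry_out:
  moves:
    - [0,0,20,0,0,0,0]
    - [0,0,60,0,0,0,0]
    - [0,0,100,0,0,0,0]
    - [0,0,120,0,0,0,0]
    - [0,0,126,0,0,0,0]

```text
t: 24.45
tcp_pos: [0.6375, 0.0745, 0.0511]
ee_rot: [-0.0, 1.0, 0.001, -0.003]
force: [-0.7, -0.2, -1.0]
width: 0.023
grasp_force: 15.0
```

>>> carry_out:
  moves:
    - [0,0,0,0,0,0,0]
    - [0,0,0,0,0,0,0]
    - [0,0,0,0,0,0,0]
    - [0,0,0,0,0,0,0]
    - [0,0,0,0,0,0,0]

```text
t: 24.95
tcp_pos: [0.6406, 0.0725, 0.0546]
ee_rot: [0.0, 1.0, -0.0, 0.001]
force: [0.7, 0.3, 0.5]
width: 0.0232
grasp_force: 15.0
```

```bash
python3 - <<'E'
from h import *
s,w=[imaging.snapshot(n) for n in("side","wrist")]
o=env.get_obs(); print(o["t"],o["tcp_pos"])
cv2.imwrite("pics/s6.png",np.hstack([cv2.resize(s["image"][150:250,260:380],(384,320)),cv2.resize(w["image"],(416,312)).copy()[:312][np.r_[0:312,[311]*8]]]))
plan((640.5,74,44,0))
E
```

```text
25.05 [0.64045997 0.07243885 0.05411791]
1 1 (640.5, 74, 44) [ 0. -2. 10.] [ 0.    -0.001 -0.   ]
```

View pics/s6.png

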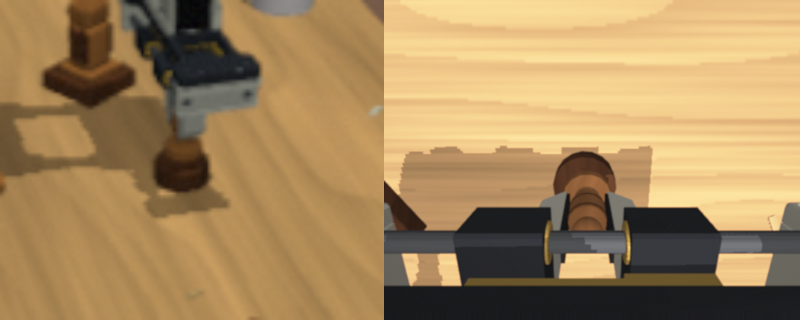

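>>> carry_out:
  moves:
    - [0,-1.5,4,0,0,0,0]
    - [0,-1.5,7,0,0,0,0]
    - [0,-1.5,9,0,0,0,0]
    - [0,-1.5,10,0,0,0,0]
    - [0,-1.5,10,0,0,0,0]

```text
t: 25.55
tcp_pos: [0.6403, 0.074, 0.0436]
ee_rot: [0.0, 1.0, -0.0, -0.0]
force: [-0.0, -0.2, -0.5]
width: 0.0233
grasp_force: 15.0
```

>>> carry_out:
  moves:
    - [0,0,0,0,0,0,0]
    - [0,0,0,0,0,0,0]
    - [0,0,0,0,0,0,0]
    - [0,0,0,0,0,0,0.2]
    - [0,0,0,0,0,0,0.4]

```text
t: 26.05
tcp_pos: [0.6403, 0.074, 0.0437]
ee_rot: [0.0, 1.0, -0.0, 0.0]
force: [-0.8, 0.1, -1.1]
width: 0.0275
grasp_force: 0.0
```

>>> carry_out:
  moves:
    - [0,0,0,0,0,0,1]
    - [0,0,0,0,0,0,1]
    - [0,0,0,0,0,0,1]
    - [0,0,0,0,0,0,1]
    - [0,0,0,0,0,0,1]

```text
t: 26.55
tcp_pos: [0.6403, 0.074, 0.0437]
ee_rot: [0.0, 1.0, -0.0, 0.0]
force: [0.8, -0.0, -0.4]
width: 0.0669
grasp_force: 0.0
```

```bash
python3 - <<'E'
from h import *
o=env.get_obs(); print(o["tcp_pos"],o["width"])
plan((640.5,74,200,0),(451.5,109,200,0))
E
```

```text
[0.64030197 0.07399023 0.04370845] 0.06689560537982388
1 1 (640.5, 74, 200) [   0.    0. -156.] [ 0. -0. -0.]
1 1 (451.5, 109, 200) [-189.  -35.   -0.] [ 0.  0. -0.]
```

>>> carry_out:
  moves:
    - [0,0,-30,0,0,0,1]
    - [0,0,-70,0,0,0,1]
    - [0,0,-110,0,0,0,1]
    - [0,0,-156,0,0,0,1]
    - [0,0,-156,0,0,0,1]

```text
t: 27.05
tcp_pos: [0.6436, 0.0741, 0.2075]
ee_rot: [0.0, 1.0, -0.0, 0.007]
force: [0.1, 0.2, -0.3]
width: 0.0917
grasp_force: 0.0
```

>>> carry_out:
  moves:
    - [-189,-35,0,0,0,0,1]
    - [-189,-35,0,0,0,0,1]
    - [-189,-35,0,0,0,0,1]
    - [-189,-35,0,0,0,0,1]
    - [-189,-35,0,0,0,0,1]

```text
t: 27.55
tcp_pos: [0.4457, 0.1099, 0.1992]
ee_rot: [0.0, 1.0, 0.001, -0.002]
force: [0.9, -0.6, -0.0]
width: 0.0918
grasp_force: 0.0
```

```bash
python3 - <<'E'
from h import *
p=imaging.snapshot("wrist"); cv2.imwrite("pics/w7.png",p["image"])
o=env.get_obs(); print(o["t"],o["tcp_pos"],o["width"])
print(fit("doll_tall",[p],.4515,.109),fit("doll_short",[p],.64,.074,z=.02),fit("plinth_small",[p],.64,.074),fit("plinth_large",[p],.4,.301))
plan((451.5,109,28,0))
E
```

```text
27.6 [0.4492963  0.10949801 0.19996132] 0.09167790108168164
(array([453.5, 109.2,   0. ]), np.float64(0.04), [0.57]) None (array([642. ,  74.2,   0. ]), np.float64(0.055), [0.74]) (array([402. , 299.5,   0. ]), np.float64(0.032), [0.78])
1 1 (451.5, 109, 28) [ -1.  -0. 172.] [ 0.    -0.001 -0.001]
```

View pics/w7.png

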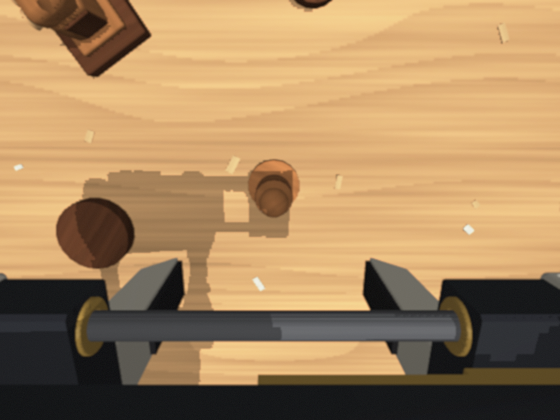

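The tall doll is centred between the fingers at (273,188), so I'll grasp it.

>>> carry_out:
  moves:
    - [1,0,50,0,0,0,1]
    - [1,0,100,0,0,0,1]
    - [1,0,140,0,0,0,1]
    - [1,0,160,0,0,0,1]
    - [1,0,172,0,0,0,1]

```text
t: 28.3
tcp_pos: [0.4522, 0.1086, 0.025]
ee_rot: [0.0, 1.0, -0.0, -0.002]
force: [0.5, -0.3, -0.1]
width: 0.0918
grasp_force: 0.0
```

>>> carry_out:
  moves:
    - [0,0,0,0,0,0,1]
    - [0,0,0,0,0,0,0]
    - [0,0,0,0,0,0,0]
    - [0,0,0,0,0,0,0]
    - [0,0,0,0,0,0,0]

```text
t: 28.8
tcp_pos: [0.4528, 0.109, 0.0284]
ee_rot: [-0.0, 1.0, -0.0, 0.001]
force: [-1.1, -0.9, -0.1]
width: 0.0642
grasp_force: 0.0
```

>>> carry_out:
  moves:
    - [0,0,0,0,0,0,0]
    - [0,0,0,0,0,0,0]
    - [0,0,0,0,0,0,0]
    - [0,0,0,0,0,0,0]
    - [0,0,0,0,0,0,0]

```text
t: 29.3
tcp_pos: [0.4523, 0.1091, 0.0277]
ee_rot: [0.0, 1.0, -0.0, 0.0]
force: [0.1, 0.4, -0.4]
width: 0.0335
grasp_force: 15.0
```

```bash
python3 - <<'E'
from h import *
o=env.get_obs(); p=o["tcp_pos"]*1000; print(p)
plan((p[0],p[1],170,0),(400,300.5,170,.3))
E
```

```text
[452.3055767  109.07706082  27.73937218]
1 1 (np.float64(452.30557670298657), np.float64(109.07706082046755), 170) [   0.    0. -142.] [ 0. -0. -0.]
1 1 (400, 300.5, 170) [ -52. -191.    0.] [-0.   0.  -0.3]
```

>>> carry_out:
  moves:
    - [0,0,-30,0,0,0,0]
    - [0,0,-70,0,0,0,0]
    - [0,0,-110,0,0,0,0]
    - [0,0,-142,0,0,0,0]
    - [0,0,-142,0,0,0,0]

```text
t: 29.8
tcp_pos: [0.4546, 0.1092, 0.1737]
ee_rot: [-0.0, 1.0, -0.0, 0.004]
force: [0.3, -0.6, -1.1]
width: 0.0337
grasp_force: 15.0
```

>>> carry_out:
  moves:
    - [-52,-191,0,0,0,-0.3,0]
    - [-52,-191,0,0,0,-0.3,0]
    - [-52,-191,0,0,0,-0.3,0]
    - [-52,-191,0,0,0,-0.3,0]
    - [-52,-191,0,0,0,-0.3,0]

```text
t: 30.3
tcp_pos: [0.3977, 0.3044, 0.1683]
ee_rot: [-0.0, 0.988, 0.152, -0.001]
force: [1.2, -0.3, -2.1]
width: 0.0333
grasp_force: 15.0
```

>>> carry_out:
  moves:
    - [0,0,20,0,0,0,0]
    - [0,0,60,0,0,0,0]
    - [0,0,95,0,0,0,0]
    - [0,0,108,0,0,0,0]
    - [0,0,112,0,0,0,0]

```text
t: 30.8
tcp_pos: [0.3986, 0.2987, 0.0549]
ee_rot: [0.001, 0.989, 0.149, -0.003]
force: [0.0, -0.2, -1.1]
width: 0.0334
grasp_force: 15.0
```

>>> carry_out:
  moves:
    - [0,0,0,0,0,0,0]
    - [0,0,0,0,0,0,0]
    - [0,0,0,0,0,0,0]
    - [0,0,0,0,0,0,0]
    - [0,0,0,0,0,0,0]

```text
t: 31.3
tcp_pos: [0.4006, 0.3002, 0.0582]
ee_rot: [-0.0, 0.989, 0.149, 0.001]
force: [-1.0, -0.8, -1.4]
width: 0.0334
grasp_force: 15.0
```

```bash
python3 - <<'E'
from h import *
s,w=[imaging.snapshot(n) for n in("side","wrist")]
o=env.get_obs(); print(o["t"],o["tcp_pos"])
cv2.imwrite("pics/s8.png",np.hstack([cv2.resize(s["image"][130:230,160:280],(384,320)),cv2.resize(w["image"],(416,312)).copy()[np.r_[0:312,[311]*8]]]))
plan((400,300.5,48,.3))
E
```

```text
31.4 [0.4004627  0.3001157  0.05801433]
1 1 (400, 300.5, 48) [-0. -1. 10.] [-0.    -0.001 -0.   ]
```

View pics/s8.png

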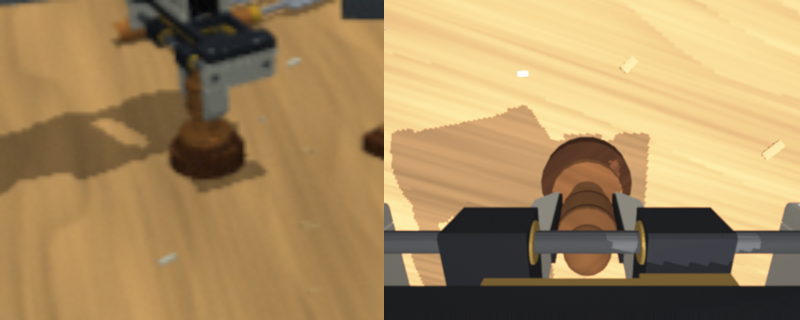

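The doll hangs centred over the plinth in both views. I'll lower it, release and retreat.

>>> carry_out:
  moves:
    - [0,-0.5,4,0,0,0,0]
    - [0,-0.5,7,0,0,0,0]
    - [0,-0.5,9,0,0,0,0]
    - [0,-0.5,10,0,0,0,0]
    - [0,-0.5,10,0,0,0,0]

```text
t: 31.9
tcp_pos: [0.3999, 0.3004, 0.0477]
ee_rot: [0.0, 0.989, 0.149, -0.0]
force: [-1.0, -1.0, 2.6]
width: 0.0332
grasp_force: 15.0
```

>>> carry_out:
  moves:
    - [0,0,0,0,0,0,0]
    - [0,0,0,0,0,0,0]
    - [0,0,0,0,0,0,0]
    - [0,0,0,0,0,0,0.3]
    - [0,0,0,0,0,0,0.5]

```text
t: 32.4
tcp_pos: [0.4005, 0.3007, 0.0477]
ee_rot: [-0.0, 0.989, 0.149, 0.0]
force: [0.3, 0.6, 0.0]
width: 0.0375
grasp_force: 0.0
```

>>> carry_out:
  moves:
    - [0,0,0,0,0,0,1]
    - [0,0,0,0,0,0,1]
    - [0,0,0,0,0,0,1]
    - [0,0,0,0,0,0,1]
    - [0,0,0,0,0,0,1]

```text
t: 32.9
tcp_pos: [0.4002, 0.3005, 0.0476]
ee_rot: [0.0, 0.989, 0.149, 0.0]
force: [0.7, -0.2, 0.6]
width: 0.077
grasp_force: 0.0
```

>>> carry_out:
  moves:
    - [0,0,-30,0,0,0,1]
    - [0,0,-70,0,0,0,1]
    - [0,0,-110,0,0,0,1]
    - [0,0,-150,0,0,0,1]
    - [0,0,-150,0,0,0,1]

```text
t: 33.4
tcp_pos: [0.4027, 0.302, 0.2031]
ee_rot: [-0.002, 0.989, 0.149, 0.005]
force: [0.7, 1.0, -0.6]
width: 0.0917
grasp_force: 0.0
```

>>> carry_out:
  moves:
    - [60,190,0,0,0,0,1]
    - [60,190,0,0,0,0,1]
    - [60,190,0,0,0,0,1]
    - [60,190,0,0,0,0,1]
    - [60,190,0,0,0,0,1]

```text
t: 33.9
tcp_pos: [0.5163, 0.1319, 0.1966]
ee_rot: [0.001, 0.989, 0.146, 0.0]
force: [0.0, 0.0, -0.3]
width: 0.0916
grasp_force: 0.0
```

```bash
python3 - <<'E'
from h import *
p,t,s=[imaging.snapshot(n) for n in("wrist","top","side")]
o=env.get_obs(); print(o["t"],o["tcp_pos"])
for q in(p,t,s):
  for a,b,x,y,ya in(("elephant","plinth_oblong",.517,-.408,1.31),("owl","plinth_square",.603,.269,.57),("doll_tall","plinth_large",.4,.3,0),("doll_short","plinth_small",.641,.074,0)):
    print(a,fit(a,[q],x,y,z=.02,yaws=[ya]))
c=lambda im,x,y: cv2.resize(im["image"][y-50:y+50,x-65:x+65],(390,300))
cv2.imwrite("pics/end.png",np.vstack([np.hstack([c(s,329,320),c(s,288,175)]),np.hstack([c(s,225,175),c(s,316,200)])]))
E
```

```text
34.05 [0.51299253 0.13673395 0.19683826]
elephant None
owl None
doll_tall (array([402.9, 298.4,   0. ]), np.float64(0.289), [0.64])
doll_short (array([642.1,  73.9,   0. ]), np.float64(0.038), [0.56])
elephant (array([ 517.6, -410.5,  134.6]), np.float64(0.08), [0.69])
owl None
doll_tall None
doll_short None
elephant (array([ 515.8, -411.7,  131. ]), np.float64(0.092), [0.79])
owl (array([602.2, 264.7,  99.2]), np.float64(0.132), [0.68])
doll_tall (array([398. , 297.6,   0. ]), np.float64(0.124), [0.64])
doll_short (array([640.1,  73.8,   0. ]), np.float64(0.095), [0.48])
```

View pics/end.png

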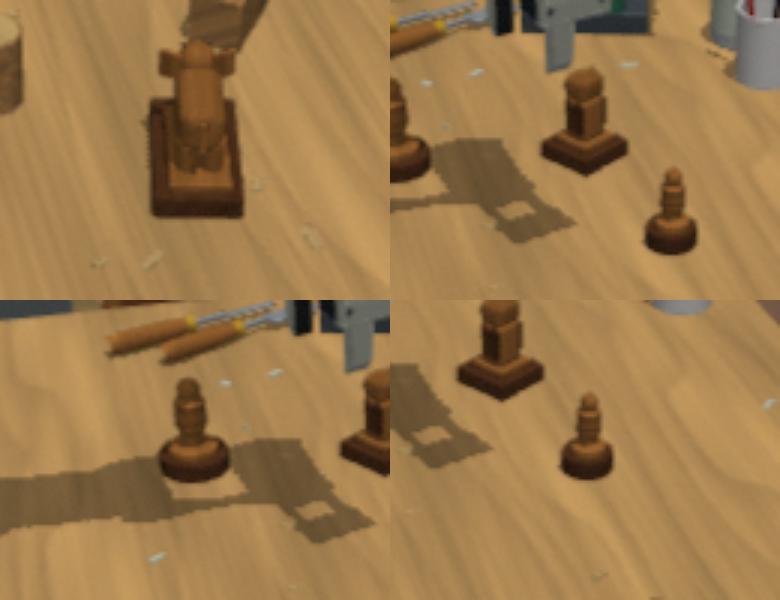

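The picture shows all four carvings upright, centred and squared on their plinths, each within about 4 mm by the fits.

```bash
python3 -c "
from cell import env
print(env.finish_job())"
```

```text
the job is handed in; nothing more can be done
None
```

All four carvings stand upright on their own plinths, centred to within about 5 mm by camera and squared up; I handed the job in at about 34 s, but the call returned no verdict.

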